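# Open the push-and-turn safety cap of the finishing-oil bottle

## Task

Open the amber bottle of finishing oil that is clamped in the round wooden stand: its white safety cap only comes free if you press it down, turn it anticlockwise (seen from above) by roughly a fifth of a turn while it is pressed, and then lift it straight off. Finish while still holding the cap in the gripper, upright and still, about 7 cm above where it sat and centred over the bottle; do not put it down or let go. Leave the yellow glue bottle, the nail tin and the wooden spool standing where they are.

Things in the scene. Friction and masses are not known exactly. Their poses are not given: they have to be found in the camera images.
- cap_center (a point): centre (half-way up) of the loose white ribbed round safety cap, 47 mm in diameter, 30 mm tall, about 30 g; locked on the bottle at the start, its centre 152 mm above the bench. Its rim is 18 mm above a neck ring (33 mm wide) and 22 mm above the shoulder, so fingertips may reach 10 mm below the rim. z points up out of its top; x runs through its two inner lugs
- cap_seat (a point): fixed point on the bottle's axis where the centre of the locked cap sits, z up; its x axis agrees with the cap's (either way round) while locked. A spring pushes the cap up with about 4 N; pressing it down takes 7 N at 3.5 mm, 9 N at 5 mm, hard stop at 6 mm. Pressed 3.5 mm or more it clears a safety tooth and can turn anticlockwise seen from above; clockwise is blocked
- oil_bottle: amber bottle with paper label and green band, 72 mm in diameter, shoulder at 94 to 115 mm, clamped by three dark cheeks in a round pale wooden stand 112 mm in diameter that is screwed to the bench and cannot move; origin under the stand's centre on the bench, z up
- bottle_mouth (a point): centre of the top of the white bottle neck (24 mm wide), 156 mm above the bench, inside the cap at the start. After an anticlockwise turn of 41 degrees the cap's lugs are free of the neck's flanges and it springs up about 1.5 mm above its seat; it can turn on to 135 degrees (70 is a good aim), then be lifted straight off
- glue_center (a point): centre of a loose yellow glue bottle with an orange cap, 58 mm in diameter and 135 mm tall: leave it standing
- tin_center (a point): centre of a loose open tin of nails, 66 mm in diameter and 75 mm tall: leave it standing
- bobbin_center (a point): centre of a loose dark wooden spool, 38 mm in diameter and 55 mm tall: leave it standing
Things that resemble listed ones, but are neither listed nor needed, are in the scene too. What is meant by the part that bears cap_center is not turquoise, and is the smaller of those in its own colour. There is more than one size of the oil_bottle; the job needs the smaller.

How it is judged:
By the outcome, as a careful person would: the job done as asked, in the order asked, and still so for the second after the job is handed in, while the arm keeps its last pose, push and grip.
It also fails if it takes over 32 s, if anything falls off the work surface, if the arm or the gripper's body presses on something with over 40 N, if the wrist force passes 120 N, or if a joint passes its speed limit or range.

## Robot

A 6-joint arm with a two-finger parallel gripper is mounted at the origin on a cart in front of the work surface, level with it; the furniture and walls round the work are solid. World frame = base frame: x ahead of the robot, y to its left, z up, the work surface at z = 0. Lengths are in m, angles in rad, forces in N, time in s.
With the tool pointing down it reaches from about 0.35 to 0.875 m from the base axis. Payload 4.2 kg.
Tool frame: the origin (TCP) lies on the front face of the gripper's body, between the roots of the fingers; the fingertips stand 70 mm ahead of it and the grasp point (between the pads) lies 51 mm ahead of it; z points along the fingers, y is the line along which they close (so a half turn about z gives the same grasp; the last joint's range is limited). The gripper opens to 87 mm and grips with 3 to 60 N. Pads are 19 mm wide; open, the fingers measure 117 mm over their backs; the gripper's body (75 mm by 190 mm) begins 51 mm behind the grasp point.
Start: joints at [1.522, 0.385, 0.008, 0, -1.194, -0.259], TCP at [0.189, 0.596, 0.292] pointing down, gripper open.
Joint ranges: [-3.14, 3.14], [-1.21, 2.06], [-1.07, 1.41], [-3.16, 2.05], [-2.99, -0.16], [-3.1, 3.1]. Speed limits (rad/s): [2.79, 2.79, 3.14, 3.14, 3.14, 3.14].

## Interface

Orientations are given as a unit quaternion [x, y, z, w].
In Python, from bench import * gives the robot as it stands. The module is installed in compiled form; this text tells all that it offers.
- The arm moves only by the tool jog_arm, never from a script. Its argument "rows" is a list of rows, each a list of 2 entries, a list of its own where there are three numbers: the shift along the tool's x, y, z scaled (see below), then the turn about the tool's z scaled (see below). A call has exactly 8 rows; each row is the pose to reach, as a shift and turn from the pose commanded when the call began, along the tool's axes at that moment; what a row does not reach only later rows make up. The controller multiplies each number of a shift by 150 mm and each number of a turn by 30 degrees. A row lasts 1/12 s, in which the tool goes at most 41.7 mm and 7.16 degrees, less where a joint would pass 70% of its speed; a pose out of reach is approached as far as the arm can. A call with a number of a shift or a turn outside -1 to 1 is refused whole. A call with a gripper value outside its range is refused whole. "jaw" is the closure, from 0 (fully open) to 1 (shut), set as the call begins (left out, the last holds). The fingers move at their own pace and stop on an object; the grip force is fixed at half the most. Time passes only in rows, so rows that repeat a pose let the fingers close, or fill a call up. It gives the time, the measured TCP pose, the force, the opening and the grip force at its end, in the units of the state.
- read_state(): the state, without advancing time (a new reading comes with each control period).
- snapshot(name): name is "side" or "top" or "wrist"; returns a dict with "image" (384x512x3 uint8, red, green, blue), "camera_matrix" (3x3 intrinsics, pixels), "distortion" ([k1, k2, p1, p2, k3] as OpenCV has them; the pictures are not rectified), "extrinsics" (4x4, takes a point from camera to world coordinates); the wrist camera has in their place "T_tool_cam" (4x4, takes a point from camera to tool coordinates, whose origin is the TCP and whose axes are the flange's). Camera axes: x right, y up, looking along -z (the intrinsics and any distortion apply to the point x, -y, -z); pixel columns grow to the right and rows downward; lengths in m; the calibration is good to about 2 mm. A picture is of the moment at which its call begins: read the wrist's pose just before it. There is no depth.
- job_done(): hands the job in; it is judged then, once.
The state is a dict: "clock": time; "joints": joint angles; "qvel": joint speeds; "effort": joint torques, N m; "tool_pos": TCP position; "tcp_rot": TCP orientation; "ft_force": force on the tool from outside, world axes, zero at the start; "torque": the same for the moment, N m; "grip_width": finger opening in m; "finger_force": force on a finger pad.
Only numpy, scipy, OpenCV 4.12 (cv2) and the standard library are available. Lean on these libraries where they do the work, as an engineer would, in place of code of your own. Each camera call takes 0.05 s, during which the arm holds its last target. There are 200 camera calls.

## Working session

There is one attempt and no reset: what is moved stays moved. The work goes in short steps, Python scripts to look and compute and a tool call to move; the robot and the scene stay as the last step left them, time stands still between calls to the robot, and variables do not carry over. Pictures are saved under pics/ and viewed, at most 10 in all, crops included, and the job is handed in when it is done.

Besides the shell and the picture viewer there is one more tool, called after "Emit:" as name(argument=value, ...), one argument or row to a line, values as JSON. jog_arm: Moves the arm, as the interface text tells. Shifts and turns lie within -1 to 1; 1 stands for 150 mm of shift or 30 degrees of turn. Its arguments: {"type":"object","properties":{"rows":{"type":"array","items":{"type":"array"}},"jaw":{"type":"number"}},"required":["rows"]}

```bash
mkdir -p pics; cat > h.py <<'E'
from bench import *
import numpy as np, cv2
def ray(s,u,v,T=None):
    p=cv2.undistortPoints(np.array([[[u,v]]],float),np.array(s["camera_matrix"]),np.array(s["distortion"]))[0,0]
    E=np.array(s["extrinsics"]) if T is None else T
    return E[:3,3],E[:3,:3]@np.array([p[0],-p[1],-1])
def plane(s,u,v,z,T=None):
    o,d=ray(s,u,v,T); return o+d*(z-o[2])/d[2]
E
python3 - <<'E'
from h import *
print(read_state())
for n in("top","side"):
    s=snapshot(n); cv2.imwrite(f"pics/{n}.png",s["image"][...,::-1]); print(n,np.round(s["extrinsics"],3).tolist(),np.round(s["camera_matrix"],1).tolist())
E
```

```text
{'clock': 0.0, 'joints': array([ 1.52162932e+00,  3.85548109e-01,  6.60635259e-03, -5.01455350e-04,
       -1.19399704e+00, -2.58618410e-01]), 'qvel': array([ 0.00058021,  0.00148673,  0.00024162, -0.00064869,  0.00121292,
        0.00055375]), 'effort': array([-5.07312998e-04, -3.90671504e+01,  1.87405050e+01,  4.21993867e+00,
        1.10202871e-02, -1.94159174e-04]), 'tool_pos': array([0.18917068, 0.59520155, 0.29115655]), 'tcp_rot': array([ 9.88167091e-01, -1.53377308e-01, -1.19782070e-04,  1.08972401e-03]), 'ft_force': array([-0.61096215, -0.31645219, -0.43689935]), 'torque': array([-0.01493898, -0.00023461,  0.02384026]), 'finger_force': 0.0, 'grip_width': 0.08718083731922693}
top [[0.02, 0.992, -0.122, 0.422], [-1.0, 0.022, 0.013, 0.235], [0.016, 0.122, 0.992, 1.018], [0.0, 0.0, 0.0, 1.0]] [[415.0, 0.0, 261.0], [0.0, 415.0, 193.6], [0.0, 0.0, 1.0]]
side [[0.885, 0.182, -0.429, 0.142], [-0.466, 0.351, -0.812, -0.536], [0.003, 0.919, 0.395, 0.511], [0.0, 0.0, 0.0, 1.0]] [[471.2, 0.0, 256.3], [0.0, 471.2, 188.6], [0.0, 0.0, 1.0]]
```

View pics/top.png

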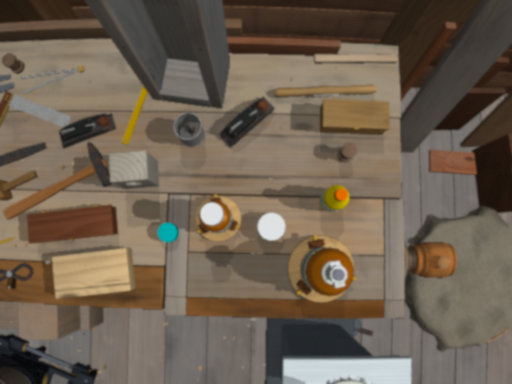

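View pics/side.png

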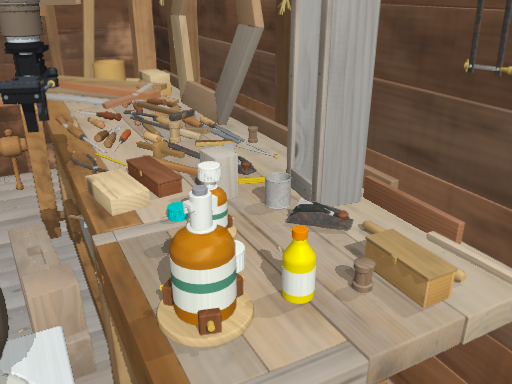

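The top view shows the small bottle with its white cap at (212,215), a large loose white cap at (271,227), the uncapped large bottle at (330,272), a turquoise cap at (167,232), glue at (337,197), the tin at (188,128) and the spool at (346,151). The side view has the small cap at about (208,172), partly behind the large bottle's neck.

```bash
python3 - <<'E'
from h import *
s=snapshot("top"); im=s["image"]; hsv=cv2.cvtColor(im,cv2.COLOR_RGB2HSV)
m=((hsv[...,1]<40)&(hsv[...,2]>200)).astype(np.uint8)
n,l,st,c=cv2.connectedComponentsWithStats(m)
for i in range(1,n):
    if st[i,4]>60 and c[i][1]<300:
        ct=cv2.findContours((l==i).astype(np.uint8),cv2.RETR_EXTERNAL,cv2.CHAIN_APPROX_NONE)[0][0]
        print(st[i],c[i],cv2.minEnclosingCircle(ct),plane(s,*c[i],.167).round(4),plane(s,*c[i],.03).round(3))
for nm,u,v,z in [("big",336,272,.23),("bigstand",321,268,.01),("smallstand",219,219,.015),("glue",340,195,.135),("tin",188,122,.075),("turq",167,232,.03),("turq",167,232,.167)]: print(nm,plane(s,u,v,z).round(3))
cv2.imwrite("pics/topc.png",cv2.resize(im[170:310,140:380,::-1],None,fx=3.3,fy=3.3,interpolation=cv2.INTER_CUBIC))
s=snapshot("side");cv2.imwrite("pics/sidec.png",cv2.resize(s["image"][140:340,140:340,::-1],None,fx=3,fy=3,interpolation=cv2.INTER_CUBIC))
E
```

```text
[201 203  21  21 356] [211.23876404 213.25561798] ((211.36170959472656, 213.31915283203125), 10.702985763549805) [0.4837 0.3255 0.167 ] [0.494 0.34  0.03 ]
[259 213  26  27 542] [271.24169742 226.08856089] ((271.3785095214844, 226.07943725585938), 13.179664611816406) [0.46   0.2017 0.167 ] [0.466 0.196 0.03 ]
big [0.373 0.08  0.23 ]
bigstand [0.368 0.073 0.01 ]
smallstand [0.481 0.322 0.015]
glue [0.531 0.053 0.135]
tin [0.704 0.398 0.075]
turq [0.446 0.444 0.03 ]
turq [0.443 0.415 0.167]
```

View pics/topc.png

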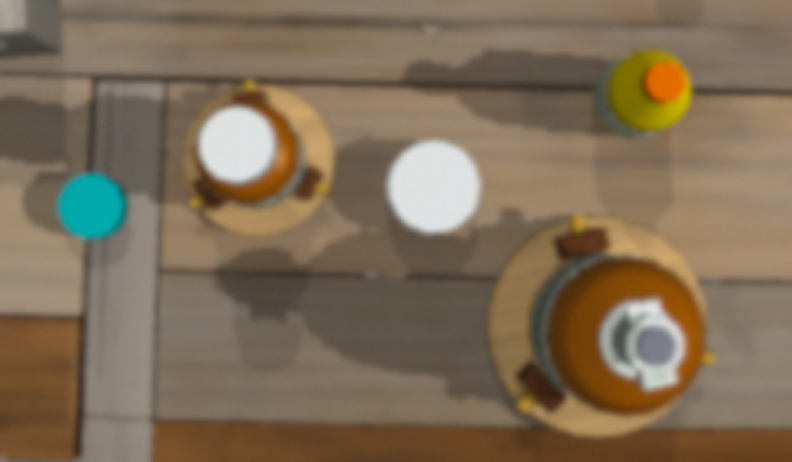

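View pics/sidec.png

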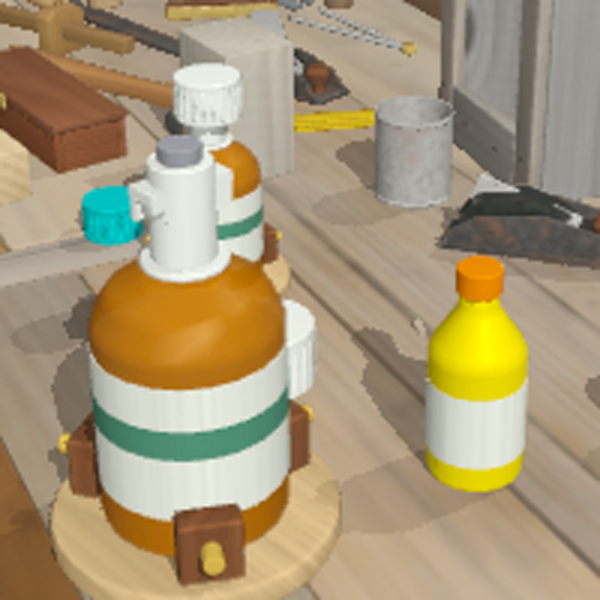

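Emit:
jog_arm(
  rows=[
    [[0.1,0.046,0],0],
    [[0.2,0.093,0],0],
    [[0.3,0.14,0],0],
    [[0.4,0.187,0],0],
    [[0.5,0.233,0],0],
    [[0.6,0.28,0],0],
    [[0.7,0.327,0],0],
    [[0.8,0.373,0],0],
  ],
  jaw=0,
)

```text
clock: 0.87
tool_pos: [0.2882, 0.5044, 0.2925]
tcp_rot: [0.988, -0.154, 0.0, -0.0]
ft_force: [-0.1, -0.1, 0.4]
grip_width: 0.0869
finger_force: 0.0
```

Emit:
jog_arm(
  rows=[
    [[0.1,0.046,0],0],
    [[0.2,0.093,0],0],
    [[0.3,0.14,0],0],
    [[0.4,0.187,0],0],
    [[0.5,0.233,0],0],
    [[0.6,0.28,0],0],
    [[0.7,0.327,0],0],
    [[0.8,0.373,0],0],
  ],
)

```text
clock: 1.53
tool_pos: [0.3853, 0.4146, 0.2924]
tcp_rot: [0.988, -0.154, 0.0, -0.0]
ft_force: [-0.8, -0.3, 0.4]
grip_width: 0.0872
finger_force: 0.0
```

Emit:
jog_arm(
  rows=[
    [[0.1,0.046,0],0],
    [[0.2,0.093,0],0],
    [[0.3,0.14,0],0],
    [[0.4,0.187,0],0],
    [[0.5,0.233,0],0],
    [[0.6,0.28,0],0],
    [[0.7,0.327,0],0],
    [[0.8,0.373,0],0],
  ],
)

```text
clock: 2.2
tool_pos: [0.4825, 0.3247, 0.2924]
tcp_rot: [0.988, -0.154, 0.0, -0.0]
ft_force: [-0.1, 0.0, 1.0]
grip_width: 0.087
finger_force: 0.0
```

```bash
python3 - <<'E'
from h import *
from scipy.spatial.transform import Rotation as Ro
r=read_state(); s=snapshot("wrist"); im=s["image"]
print(r["joints"].round(3),r["tool_pos"].round(4),r["tcp_rot"].round(4),r["ft_force"].round(2)); print(np.round(s["T_tool_cam"],3).tolist())
T=np.eye(4);T[:3,:3]=Ro.from_quat(r["tcp_rot"]).as_matrix();T[:3,3]=r["tool_pos"];W=T@np.array(s["T_tool_cam"])
hsv=cv2.cvtColor(im,cv2.COLOR_RGB2HSV)
m=((hsv[...,1]<40)&(hsv[...,2]>170)).astype(np.uint8)
n,l,st,c=cv2.connectedComponentsWithStats(m)
for i in range(1,n):
    if st[i,4]>300: print(st[i],c[i],plane(s,*c[i],.167,W).round(4))
cv2.imwrite("pics/wrist1.png",im[...,::-1])
E
```

```text
[ 0.871  0.311 -0.102 -0.    -1.158  0.392] [0.4825 0.3247 0.2924] [ 9.881e-01 -1.537e-01  0.000e+00 -1.000e-04] [-0.14  0.02  0.96]
[[-0.001, 0.957, 0.29, 0.08], [1.0, 0.001, 0.0, -0.0], [-0.0, 0.29, -0.957, -0.092], [0.0, 0.0, 0.0, 1.0]]
[   0  104   91   90 4679] [ 43.23936739 149.42081641] [0.5857 0.4765 0.167 ]
[ 330  128   50   53 2049] [354.32747682 154.39043436] [0.5024 0.2335 0.167 ]
[ 227  172   56   58 2423] [254.73669005 201.60090797] [0.4886 0.3225 0.167 ]
[ 199  200   37   59 1036] [215.80212355 233.3957529 ] [0.4709 0.364  0.167 ]
[221 288  33  25 495] [237.09494949 299.70909091] [0.399  0.3689 0.167 ]
```

View pics/wrist1.png

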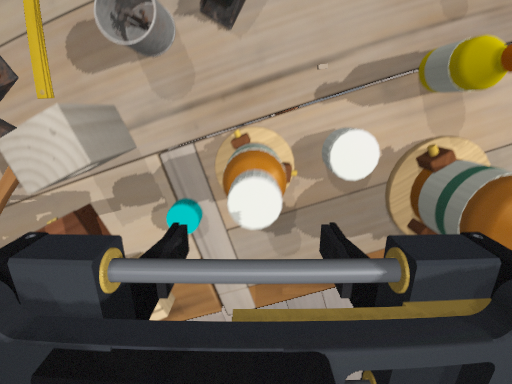

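The wrist view shows the small cap at (255,203), between the open fingers. The large loose cap is at (354,154) and the turquoise one at (185,216), both low.

```bash
python3 - <<'E'
from h import *
from scipy.spatial.transform import Rotation as Ro
r=read_state(); s=snapshot("wrist"); im=s["image"]
T=np.eye(4);T[:3,:3]=Ro.from_quat(r["tcp_rot"]).as_matrix();T[:3,3]=r["tool_pos"];W=T@np.array(s["T_tool_cam"])
g=im.min(2); print(g[165:236:2,255]); print(g[203,220:292:2])
print("wrist",plane(s,255,203,.167,W).round(4), "edges",plane(s,227,203,.167,W).round(4),plane(s,283,203,.167,W).round(4),plane(s,255,230,.167,W).round(4))
t=snapshot("top"); g=cv2.imread("pics/top.png").min(2); print(g[198:230,211]);print(g[213,196:228])
d=snapshot("side"); print("side",plane(d,209.3,166.7,.167).round(4)); g=cv2.imread("pics/side.png").min(2); print(g[155:190,208]);print(g[172,190:230])
E
```

```text
[ 29  30  29  30 106 159 155 151 194 237 235 235 234 234 235 235 234 235
 235 234 235 234 235 235 234 235 234 234 234 234 235 235 235 229 138 139]
[139 139 140 208 234 234 233 234 234 234 234 234 234 235 234 234 234 235
 235 235 234 235 235 235 236 236 235 236 235 237 143 123 124 123 126 122]
wrist [0.4889 0.3211 0.167 ] edges [0.4962 0.3436 0.167 ] [0.4816 0.2986 0.167 ] [0.4652 0.3287 0.167 ]
[ 49  40  43  85 150 202 221 222 223 223 222 223 222 222 222 222 223 223
 222 222 222 222 223 222 222 218 191 131  65  20   7  14]
[ 76  74  74 102 160 207 221 222 222 222 223 223 222 223 222 222 222 222
 223 222 223 223 223 223 222 216 193 141  82  35  12   3]
side [0.4822 0.3155 0.167 ]
[151 132 130 128 128 127 205 226 228 229 229 230 230 237 233 221 227 227
 227 227 227 227 199 198 206 214 221 201 170 180 220 222 222 208 233]
[ 61  62  63  63  63  64  67  92 161 179 207 178 221 213 217 222 224 231
 227 228 231 226 227 228 222 221 215 214 210 214 189 165 167 169 170 168
 165 161 158 158]
```

Emit:
jog_arm(
  rows=[
    [[0.016,-0.004,0.1],0],
    [[0.016,-0.004,0.2],0],
    [[0.016,-0.004,0.3],0],
    [[0.016,-0.004,0.4],0],
    [[0.016,-0.004,0.5],0],
    [[0.016,-0.004,0.596],0],
    [[0.016,-0.004,0.596],0],
    [[0.016,-0.004,0.596],0],
  ],
)

```text
clock: 3.07
tool_pos: [0.4836, 0.3265, 0.2025]
tcp_rot: [0.988, -0.153, -0.0, 0.001]
ft_force: [-0.3, 0.6, 0.4]
grip_width: 0.0866
finger_force: 0.0
```

```bash
python3 - <<'E'
from h import *
r=read_state(); s=snapshot("wrist"); im=s["image"]
print(r["tool_pos"].round(4),r["ft_force"].round(2))
cv2.imwrite("pics/wrist2.png",im[...,::-1])
g=im.min(2); print(g[340,::6])
T=np.linalg.inv(np.array(s["T_tool_cam"]))
K=np.array(s["camera_matrix"]);D=np.array(s["distortion"])
a=np.linspace(0,2*np.pi,9)[:-1]
P=np.array([[.0235*np.cos(t),.0235*np.sin(t),.203-.167] for t in a]+[[0,0,.036]])
C=(T[:3,:3]@P.T).T+T[:3,3]; C[:,1:]*=-1
print(cv2.projectPoints(C,np.zeros(3),np.zeros(3),K,D)[0][:,0].round(0).tolist())
E
```

```text
[0.4836 0.3265 0.2025] [-0.32  0.59  0.43]
[41 44 55 51 40 37 28 23 35 25 26 30 32 30 30 33 31 34 32 34 38 34 34 35
 31 34 33 35 32 33 28 34 32 29 35 26 34 32 30 36 37 32 38 35 33 31 29 33
 35 38 34 37 36 37 35 34 32 33 34 36 35 37 36 33 33 37 33 35 35 35 36 40
 36 31 34 36 37 37 34 34 42 40 45 55 54 58]
[[255.0, 226.0], [287.0, 238.0], [298.0, 266.0], [284.0, 292.0], [255.0, 302.0], [225.0, 292.0], [211.0, 266.0], [223.0, 238.0], [255.0, 266.0]]
```

View pics/wrist2.png

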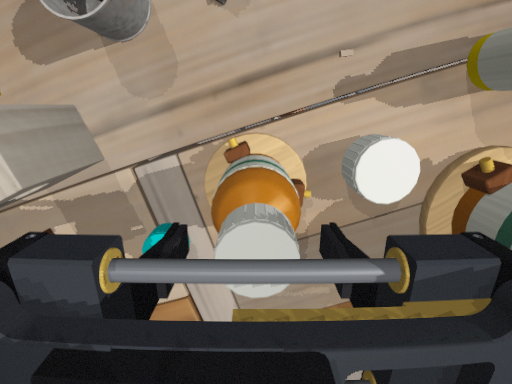

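The wrist view has the cap between the fingers, its top face spanning about columns 215–299 and rows 222–297, with clearance on both sides. I'll check the arm's settling and measure the face edges.

```bash
python3 - <<'E'
from h import *
for i in range(2):
    s=snapshot("wrist"); r=read_state(); print(r["tool_pos"].round(4),r["joints"].round(4),r["qvel"].round(3),r["ft_force"].round(2))
g=s["image"].min(2); print(g[212:232,257],g[284:304,240],g[284:304,270]); print(g[250,205:225],g[250,288:308])
E
```

```text
[0.4843 0.327  0.204 ] [ 8.711e-01  3.924e-01 -2.184e-01  5.000e-04 -9.581e-01  3.924e-01] [-0.002 -0.008  0.006 -0.     0.002 -0.   ] [-0.2  -0.42 -0.82]
[0.4843 0.327  0.2042] [ 8.710e-01  3.921e-01 -2.182e-01  4.000e-04 -9.581e-01  3.924e-01] [-0.002 -0.003 -0.001 -0.002  0.001  0.   ] [ 0.65  0.44 -0.48]
[167 165 147 130 143 151 154 151 144 148 176 192 192 191 191 192 191 191
 190 192] [156 177 190 190 190 190 190 191 188 161 124 120 118 118 116 118 117 119
 118 116] [155 170 176 188 190 191 191 190 190 190 188 156 118 108 109 110 114 112
 114 113]
[159 159 158 158 157 157 157 156 156 148 125 120 149 179 191 190 192 191
 190 193] [191 190 191 191 190 190 191 191 190 191 186 158 124  91  87  89  88  88
 103 106]
```

Emit:
jog_arm(
  rows=[
    [[0.016,0.013,0],0],
    [[0.016,0.013,0],0],
    [[0.016,0.013,0],0],
    [[0.016,0.013,0],0],
    [[0.016,0.013,0],0],
    [[0.016,0.013,0],0],
    [[0.016,0.013,0],0],
    [[0.016,0.013,0],0],
  ],
)

```text
clock: 3.88
tool_pos: [0.4857, 0.3239, 0.2028]
tcp_rot: [0.988, -0.153, -0.0, 0.0]
ft_force: [0.3, 0.1, -0.8]
grip_width: 0.0871
finger_force: 0.0
```

```bash
python3 - <<'E'
from h import *
s=snapshot("wrist"); r=read_state(); print(r["tool_pos"].round(4),r["joints"].round(4),r["ft_force"].round(2),r["torque"].round(2))
g=s["image"].min(2); print(g[212:236,257],g[284:308,255]); print(g[250,205:225],g[250,284:304])
E
```

```text
[0.4857 0.3239 0.2028] [ 0.8654  0.3934 -0.2198  0.     -0.9576  0.3977] [-0.29 -0.41  0.3 ] [-0.04  0.02  0.02]
[134 133 134 134 134 134 134 135 133 133 134 138 164 152 139 157 186 194
 191 192 191 191 190 191] [154 169 177 189 190 190 191 190 190 191 190 190 191 190 191 191 187 146
 109 107 111 112 112 110]
[156 158 157 158 158 158 147 133 132 159 184 190 191 193 191 192 192 192
 192 191] [191 190 191 191 190 190 190 188 175 150 147 101  86  84  84  88  84  86
  87  87]
```

Emit:
jog_arm(
  rows=[
    [[0,0,0],0],
    [[0,0,0],0],
    [[0,0,0],0],
    [[0,0,0],0],
    [[0,0,0],0],
    [[0,0,0],0],
    [[0,0,0],0],
    [[0,0,0],0],
  ],
  jaw=1,
)

```text
clock: 4.6
tool_pos: [0.4857, 0.3239, 0.2028]
tcp_rot: [0.988, -0.153, 0.0, -0.0]
ft_force: [0.1, 0.4, -0.2]
grip_width: 0.0462
finger_force: 30.0
```

```bash
python3 -c "
from h import *
r=read_state()
for k in ('tool_pos','tcp_rot','ft_force','torque','grip_width','finger_force','joints'): print(k,r[k])"
```

```text
tool_pos [0.48574797 0.323948   0.20284494]
tcp_rot [ 9.88184315e-01 -1.53270164e-01  5.28942074e-05 -1.16151447e-04]
ft_force [ 0.11013159  0.44538746 -0.1863091 ]
torque [ 0.11614089 -0.03197618 -0.0410595 ]
grip_width 0.04622060765189814
finger_force 29.9999733066943
joints [ 8.65387640e-01  3.93419505e-01 -2.19754706e-01 -3.86735933e-05
 -9.57368827e-01  3.97677554e-01]
```

Emit:
jog_arm(
  rows=[
    [[0,0,0.006],0],
    [[0,0,0.012],0],
    [[0,0,0.018],0],
    [[0,0,0.024],0],
    [[0,0,0.029],0],
    [[0,0,0.033],0],
    [[0,0,0.033],0],
    [[0,0,0.033],0],
  ],
)

```text
clock: 5.27
tool_pos: [0.4858, 0.324, 0.199]
tcp_rot: [0.988, -0.153, 0.0, -0.0]
ft_force: [-3.4, -1.5, 7.1]
grip_width: 0.0463
finger_force: 30.0
```

Emit:
jog_arm(
  rows=[
    [[0,0,0.004],0],
    [[0,0,0.008],0],
    [[0,0,0.01],0],
    [[0,0,0.01],0],
    [[0,0,0.01],0],
    [[0,0,0.01],0],
    [[0,0,0.01],0],
    [[0,0,0.01],0],
  ],
)

```text
clock: 5.93
tool_pos: [0.4858, 0.324, 0.1978]
tcp_rot: [0.988, -0.153, 0.0, -0.0]
ft_force: [-2.8, -1.1, 7.8]
grip_width: 0.0461
finger_force: 30.0
```

Emit:
jog_arm(
  rows=[
    [[0,0,0.003],-0.06],
    [[0,0,0.003],-0.12],
    [[0,0,0.003],-0.19],
    [[0,0,0.003],-0.25],
    [[0,0,0.003],-0.31],
    [[0,0,0.003],-0.37],
    [[0,0,0.003],-0.44],
    [[0,0,0.003],-0.5],
  ],
)

```text
clock: 6.6
tool_pos: [0.4869, 0.3247, 0.198]
tcp_rot: [1.0, -0.022, 0.002, -0.001]
ft_force: [-0.2, -0.4, 8.0]
grip_width: 0.0462
finger_force: 30.0
```

```bash
python3 -c "
from h import *
r=read_state()
for k in ('tool_pos','tcp_rot','ft_force','torque','grip_width','finger_force','joints'): print(k,r[k])"
```

```text
tool_pos [0.48691554 0.32473489 0.1979966 ]
tcp_rot [ 0.99976133 -0.0217082   0.00200983 -0.00141013]
ft_force [-0.19299881 -0.39642127  7.99788105]
torque [-0.0331678   0.14913864  0.0202111 ]
grip_width 0.04623668370003598
finger_force 30.001805184729164
joints [ 0.86528893  0.39898694 -0.22541132  0.00165023 -0.94167312  0.66111955]
```

Emit:
jog_arm(
  rows=[
    [[0,0,0],-0.12],
    [[0,0,0],-0.25],
    [[0,0,0],-0.37],
    [[0,0,0],-0.5],
    [[0,0,0],-0.62],
    [[0,0,0],-0.75],
    [[0,0,0],-0.87],
    [[0,0,0],-1],
  ],
)

```text
clock: 7.27
tool_pos: [0.4871, 0.3249, 0.198]
tcp_rot: [0.971, 0.239, 0.003, -0.001]
ft_force: [-1.6, -0.2, 7.1]
grip_width: 0.0464
finger_force: 30.0
```

```bash
python3 -c "
from h import *
r=read_state()
for k in ('tool_pos','tcp_rot','ft_force','torque','grip_width','finger_force','joints'): print(k,r[k])"
```

```text
tool_pos [0.48706096 0.32489632 0.19804964]
tcp_rot [ 0.97112922  0.23853857  0.00253578 -0.00097565]
ft_force [-1.61737176 -0.17560573  7.05130477]
torque [ 0.07333792  0.07456696 -0.01484444]
grip_width 0.046382194509712704
finger_force 30.001340513845207
joints [ 0.86529825  0.39906443 -0.22515361  0.00170964 -0.94132364  1.18621843]
```

Emit:
jog_arm(
  rows=[
    [[0,0,0],-0.12],
    [[0,0,0],-0.25],
    [[0,0,0],-0.37],
    [[0,0,0],-0.5],
    [[0,0,0],-0.62],
    [[0,0,0],-0.75],
    [[0,0,0],-0.85],
    [[0,0,0],-0.85],
  ],
)

```text
clock: 7.93
tool_pos: [0.487, 0.325, 0.198]
tcp_rot: [0.895, 0.446, 0.003, -0.0]
ft_force: [-1.1, 0.2, 7.7]
grip_width: 0.0461
finger_force: 30.0
```

Emit:
jog_arm(
  rows=[
    [[0,0,-0.006],0],
    [[0,0,-0.012],0],
    [[0,0,-0.018],0],
    [[0,0,-0.024],0],
    [[0,0,-0.03],0],
    [[0,0,-0.036],0],
    [[0,0,-0.04],0],
    [[0,0,-0.04],0],
  ],
)

```text
clock: 8.6
tool_pos: [0.4862, 0.3243, 0.2024]
tcp_rot: [0.895, 0.445, 0.001, -0.0]
ft_force: [1.6, 1.1, 4.3]
grip_width: 0.0465
finger_force: 30.0
```

```bash
python3 -c "
from h import *
r=read_state()
for k in ('tool_pos','tcp_rot','ft_force','torque','grip_width','finger_force','joints'): print(k,r[k])
s=snapshot('wrist');cv2.imwrite('pics/wrist3.png',s['image'][...,::-1])"
```

```text
tool_pos [0.48616511 0.32425148 0.20236728]
tcp_rot [ 8.95419920e-01  4.45221686e-01  8.73867938e-04 -2.32761325e-04]
ft_force [1.57481343 1.06023927 4.28158281]
torque [ 0.29802556 -0.49949049 -0.0210886 ]
grip_width 0.04649266235078267
finger_force 30.000450366533187
joints [ 8.65294980e-01  3.94144937e-01 -2.20094321e-01  3.17038626e-04
 -9.54767027e-01  1.62816245e+00]
```

View pics/wrist3.png

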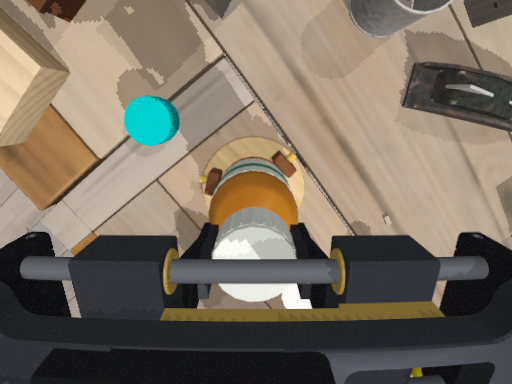

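The fingers hold the cap at about (256,260) in the picture, with the glue, tin and spool clear of the gripper. I'll lift gently now.

Emit:
jog_arm(
  rows=[
    [[0,0,-0.008],0],
    [[0,0,-0.016],0],
    [[0,0,-0.024],0],
    [[0,0,-0.032],0],
    [[0,0,-0.04],0],
    [[0,0,-0.05],0],
    [[0,0,-0.06],0],
    [[0,0,-0.06],0],
  ],
)

```text
clock: 9.32
tool_pos: [0.4856, 0.3236, 0.211]
tcp_rot: [0.895, 0.445, -0.0, 0.0]
ft_force: [-0.9, -0.4, -0.8]
grip_width: 0.0462
finger_force: 30.0
```

Emit:
jog_arm(
  rows=[
    [[0,0,-0.06],0],
    [[0,0,-0.13],0],
    [[0,0,-0.2],0],
    [[0,0,-0.27],0],
    [[0,0,-0.33],0],
    [[0,0,-0.38],0],
    [[0,0,-0.41],0],
    [[0,0,-0.413],0],
  ],
)

```text
clock: 9.98
tool_pos: [0.486, 0.3241, 0.2743]
tcp_rot: [0.895, 0.445, 0.001, -0.0]
ft_force: [0.1, -0.2, -0.2]
grip_width: 0.0465
finger_force: 30.0
```

Emit:
jog_arm(
  rows=[
    [[0,0,0],0],
    [[0,0,0],0],
    [[0,0,0],0],
    [[0,0,0],0],
    [[0,0,0],0],
    [[0,0,0],0],
    [[0,0,0],0],
    [[0,0,0],0],
  ],
)

```text
clock: 10.65
tool_pos: [0.4857, 0.3238, 0.2728]
tcp_rot: [0.895, 0.445, -0.0, 0.0]
ft_force: [0.6, 0.0, -0.4]
grip_width: 0.046
finger_force: 30.0
```

```bash
python3 -c "
from h import *
r=read_state()
for k in ('tool_pos','tcp_rot','ft_force','grip_width','finger_force','qvel'): print(k,r[k])
s=snapshot('side');cv2.imwrite('pics/side3.png',cv2.resize(s['image'][60:310,110:340,::-1],None,fx=2.4,fy=2.4,interpolation=cv2.INTER_CUBIC))"
```

```text
tool_pos [0.48568897 0.3238392  0.27282984]
tcp_rot [ 8.95464386e-01  4.45133157e-01 -7.26485259e-05  3.17338647e-05]
ft_force [ 0.55069887  0.0292834  -0.43014983]
grip_width 0.046023146737793
finger_force 30.000144751866173
qvel [ 0.00106774 -0.00151083  0.0006048   0.00015715 -0.00130978 -0.00087832]
```

View pics/side3.png

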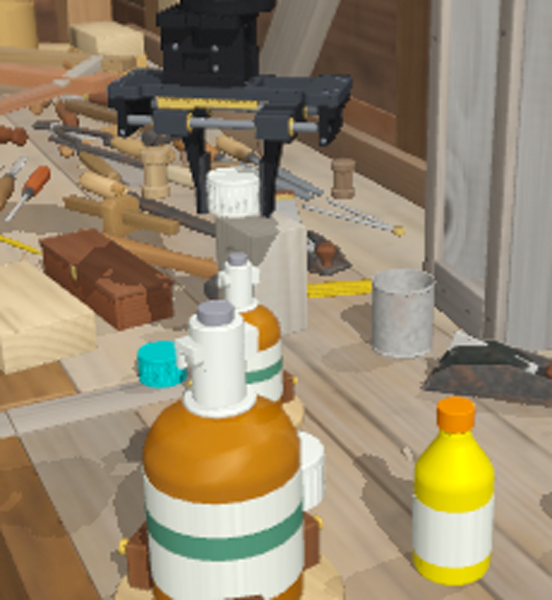

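The cap is held upright at about (234,190) in the crop, above the bare neck at (238,275), and the other items are standing.

```bash
python3 -c "
from bench import *
print(job_done())"
```

```text
the job is handed in; nothing more can be done
None
```

The small amber bottle is open: I pressed the white cap down, turned it about 70° anticlockwise and lifted it off. The gripper holds it upright about 7 cm above its seat and centred over the neck, with the glue, tin and spool never touched. I handed the job in at about 10.7 s on the robot's clock, and the hand-in call gave no verdict.

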